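# Lever up the heavy cover of the cable trough

### The arm

A 7-joint arm with a two-finger parallel gripper is mounted at the origin on the work surface. World frame = base frame: x ahead of the robot, y to its left, z up, the work surface at z = 0. Lengths are in m, angles in rad, forces in N, time in s.
With the tool pointing down it reaches from about 0.4 to 0.85 m from the base axis. Payload 10.4 kg.
Tool frame: the origin (TCP) lies midway between the tips of the shut fingers; the grasp point (between the pads) lies 19 mm behind it; z points along the fingers, y is the line along which they close (so a half turn about z gives the same grasp; the last joint's range is limited). The gripper opens to 85 mm and grips with 20 to 120 N. Pads are 22 mm wide; open, the fingers measure 114 mm over their backs; the gripper's body (76 mm by 85 mm) begins 54 mm behind the grasp point. The pads swing forward as they close: fully open they stand 13 mm farther back than shut.
Start: joints at [1.136, 0.332, -0.065, 1.46, 0.022, 1.35, -0.088], TCP at [0.25, -0.573, 0.231] pointing down, gripper open.
Joint ranges: [-2.6, 2.6], [-0.5, 2.12], [-1.47, 1.34], [0.16, 2.42], [-1.27, 4.41], [0.06, 2.06], [-2.6, 2.6]. Speed limits (rad/s): [2.22, 2.22, 2.79, 2.79, 3.14, 3.14, 3.14].

### API

Orientations are given as [roll, pitch, yaw] about the fixed x, y, z axes, in that order (R = Rz(yaw) Ry(pitch) Rx(roll)).
In Python, from station import manip gives the robot as it stands.
- The arm moves only by the shell command python3 -m creep 'ROWS'. ROWS is JSON, a list of rows, each a list of 7 numbers: the turn, a rotation vector about the tool's x, y, z each as a share of 120 degrees, from -1 to 1, then the shift along the tool's x, y, z each as a share of 30 mm, from -1 to 1, then the gripper's target within -1 to 1 (fully open at 1, half-way at 0, shut at -1). In form: [[wx, wy, wz, x, y, z, hand], ...]. A call has exactly 10 rows; each row shifts and turns the commanded pose from where the row before left it, along the tool's axes as they then stand; what a row does not reach is not made up. A row lasts 1/12 s, in which the tool goes at most 41.7 mm and 7.16 degrees, less where a joint would pass 70% of its speed; a pose out of reach is approached as far as the arm can. A call with a number of a shift or a turn outside -1 to 1 is refused whole. A call with a gripper value outside its range is refused whole. The fingers move at their own pace and stop on an object; the grip force is fixed at half the most. Time passes only in rows, so rows that do not move let the fingers close, or fill a call up. It gives the time, the measured TCP pose, the force, the opening and the grip force at its end, in the units of the state.
- manip.sense(): the state, without advancing time (a new reading comes with each control period).
- manip.read_camera(name): name is "side" or "top"; returns a dict with "img" (384x512x3 uint8, blue, green, red), "intrinsics" (3x3 intrinsics, pixels), "distortion" ([k1, k2, p1, p2, k3] as OpenCV has them; the pictures are not rectified), "view" (4x4, takes a point from world to camera coordinates). Camera axes: x right, y up, looking along -z (the intrinsics and any distortion apply to the point x, -y, -z); pixel columns grow to the right and rows downward; lengths in m; the calibration is good to about 2 mm. A picture is of the moment at which its call begins. There is no depth.
- manip.finish_job(): hands the job in; it is judged then, once.
The state is a dict: "time": time; "joint_positions": joint angles; "joint_vel": joint speeds; "joint_efforts": joint torques, N m; "tcp_pos": TCP position; "orientation": TCP orientation; "contact_force": force on the tool from outside, world axes, zero at the start; "torque": the same for the moment, N m; "gripper_width": finger opening in m; "grip_force": force on a finger pad.
Only numpy, scipy, OpenCV 4.12 (cv2) and the standard library are available. Lean on these libraries where they do the work, as an engineer would, in place of code of your own. Each camera call takes 0.05 s, during which the arm holds its last target. There are 200 camera calls.

### The job

Open up the cable trough: with a fingertip swing both swivel catches a quarter turn, clear of the heavy hinged cover. Then press the grip of the pry bar, which already rests over the wooden block with its toe under the cover's edge, down until the edge of the cover has risen about 40 mm, and finish while still holding it down there so that I can slip a wedge in. Push and press only: do not pick up the bar or lift the cover by hand, keep bar and block where they are, and leave the other things on the bench alone.

Things in the scene. Friction and masses are not known exactly. Their poses are not given: they have to be found in the camera images.
- trough: grey steel cable trough bolted to the bench, 500 mm long (x axis, roughly away from the robot), 180 mm deep (y axis, from its front to its hinge side), flat top 94 mm above the bench; origin on the bench under its centre. The hinged cover is the middle 156 mm of its length; fixed lids on both sides are flush with it.
- cover (a joint): angle of the heavy dark steel tread-plate cover (156 x 205 mm, 14 mm thick, about 3.4 kg), rad: 0 = shut, grows as its front edge rises; hinged along its back. 0.15 raises the front edge 30 mm, 0.20 raises it 40 mm. It falls shut when not held up.
- cover_edge (a point): foremost point of the rolled front edge of the cover (14 mm round), halfway along it, 87 mm above the bench when shut, overhanging the trough's front wall by 35 mm
- catch_near (a joint): angle of the near (nearer the robot) swivel catch about its upright screw, rad: 0 = nose straight across the seam onto the cover, positive = turned anticlockwise seen from above. It turns either way to a stop at 1.65 and stays where it is left (about 2 N at the fin). Starts between -0.3 and 0.3. While its nose lies over the cover the cover cannot rise; clear of the cover when beyond 1.15 either way (a quarter turn is 1.57).
- catch_near_pivot (a point): point on the screw axis of the near swivel catch, 6 mm above the lid; the screw is 25 mm from the cover's side edge. The point's x axis points along the catch from the screw to the nose and turns with it. The catch is a flat steel strip 16 mm wide and 6 mm thick, ending 42 mm from the screw, with an upright fin 5 mm thick along its middle, from 11 to 41 mm from the screw; the fin's top is 28 mm above the lid. Nothing else stands within 50 mm on the flat tops around it.
- catch_far (a joint): angle of the far (farther from the robot) swivel catch about its upright screw, rad: 0 = nose straight across the seam onto the cover, positive = turned anticlockwise seen from above. It turns either way to a stop at 1.65 and stays where it is left (about 2 N at the fin). Starts between -0.3 and 0.3. While its nose lies over the cover the cover cannot rise; clear of the cover when beyond 1.15 either way (a quarter turn is 1.57).
- catch_far_pivot (a point): point on the screw axis of the far swivel catch, 6 mm above the lid; the screw is 25 mm from the cover's side edge. The point's x axis points along the catch from the screw to the nose and turns with it. The catch is a flat steel strip 16 mm wide and 6 mm thick, ending 42 mm from the screw, with an upright fin 5 mm thick along its middle, from 11 to 41 mm from the screw; the fin's top is 28 mm above the lid. Nothing else stands within 50 mm on the flat tops around it.
- bar: steel pry bar, loose, 400 mm long, 28 mm wide, 8 mm thick, resting over the rod on the block with its toe under the middle part of the cover's edge; it slopes up at 0.22 rad from the toe to its black grip. Origin on its underside where it rests on the rod (96 mm above the bench), 110 mm from where the toe touches the cover; the y axis points along the bar, level at the start, from the grip to the toe.
- bar_end (a point): middle of the top face of the outer half of the bar's black grip, where to press; 159 mm above the bench at the start, 235 mm along the bar from its pivot on the block. The grip is 34 mm wide, 16 mm thick and 110 mm long; it reaches 37 mm beyond this point to the end and 73 mm towards the block. Some 5 to 10 N down lifts the cover; pressing this point down 57 mm raises the edge of the cover about 30 mm, 75 mm about 40 mm; the bar meets the bench after about 130 mm.
- block: hardwood block 100 x 72 mm, 82 mm high, loose, 1 kg, with a steel rod 24 mm thick let into its top as the bar's pivot; its origin under its centre
- solder_reel: small grey solder reel standing on its flange, 60 mm across, 40 mm high; origin under its centre; to be left alone
- screw_jar: glass screw jar with metal lid, 56 mm across, 70 mm high; origin under its centre; to be left alone
- screwdriver: screwdriver with black handle, 200 mm long, lying; origin under its middle, x axis towards the blade; to be left alone
- servo: small black servo motor 40 x 20 mm, 46 mm high, standing; origin under its centre; to be left alone
- multimeter: hand multimeter lying face up, 85 x 170 x 44 mm; origin under its centre; to be left alone
- breadboard: white breadboard with small modules plugged in, 55 x 165 mm, 18 mm high; origin under its centre; to be left alone
- wrench: spanner, 140 mm long, lying on the far fixed lid of the trough; origin under its middle; to be left alone
Mind the look-alikes: they are no part of the job. Leave any pink or purple look-alike of the block alone.

How it is judged:
By the outcome, as a careful person would: the job done as asked, in the order asked, and still so for the second after the job is handed in, while the arm keeps its last pose, push and grip.
It also fails if it takes over 67 s, if anything falls off the work surface, if the arm or the gripper's body presses on something with over 40 N, if the wrist force passes 120 N, or if a joint passes its speed limit or range.

## Working session

There is one attempt and no reset: what is moved stays moved. The work goes in short steps, Python scripts to look and compute and a shell command to move; the robot and the scene stay as the last step left them, time stands still between calls to the robot, and variables do not carry over. Pictures are saved under pics/ and viewed, at most 12 in all, crops included, and the job is handed in when it is done.

```bash
mkdir -p pics; ls; python3 - <<'E'
from station import manip
import cv2
s=manip.sense();print({k:s[k] for k in('time','tcp_pos','orientation','contact_force','gripper_width')})
for n in('side','top'):
    c=manip.read_camera(n);cv2.imwrite(f'pics/{n}0.png',c['img']);print(n,c['intrinsics'],c['distortion'],c['view'])
a=cv2.imread('pics/side0.png');b=cv2.imread('pics/top0.png')
E
```

```text
pics
{'time': 0.0, 'tcp_pos': array([ 0.24998456, -0.57241309,  0.23050988]), 'orientation': array([-3.14016495e+00,  6.45324689e-05,  4.11770656e-01]), 'contact_force': array([-0.48239788, -0.17096873, -1.05459283]), 'gripper_width': 0.08544188026852681}
side [[487.90837975   0.         261.80954897]
 [  0.         487.90837975 190.36397513]
 [  0.           0.           1.        ]] [-0.09034631  0.          0.          0.          0.        ] [[-0.93236086 -0.36109832 -0.01764193  0.43022749]
 [ 0.26473555 -0.71515554  0.64689075 -0.20346127]
 [-0.24620789  0.59846517  0.76237859 -1.42247938]
 [ 0.          0.          0.          1.        ]]
top [[477.28203528   0.         255.12371279]
 [  0.         477.28203528 189.85892142]
 [  0.           0.           1.        ]] [-0.0528299  0.         0.         0.         0.       ] [[-0.09421823 -0.99555037 -0.00154316  0.02420624]
 [ 0.97428437 -0.09252408  0.20544892 -0.48338394]
 [-0.20467753  0.01785356  0.97866662 -1.41690128]
 [ 0.          0.          0.          1.        ]]
```

View pics/top0.png

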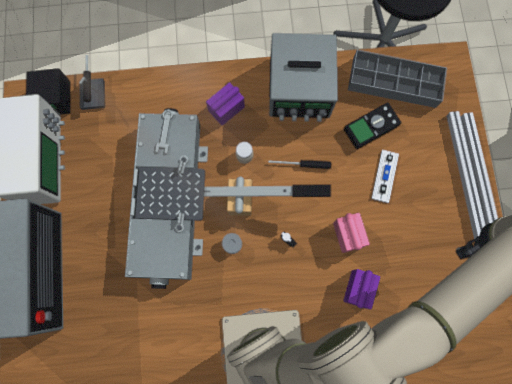

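View pics/side0.png

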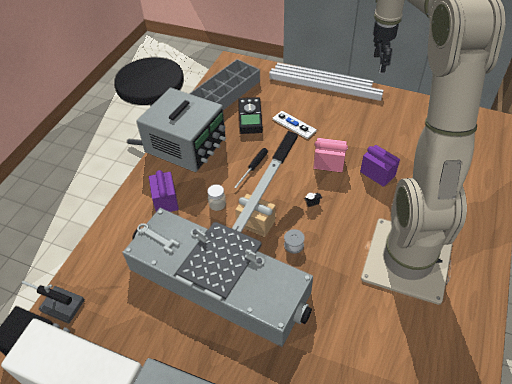

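The top view shows the trough at (165,197), the dark cover at (170,193), the near catch at about (180,221), the far catch at about (182,165), and the bar running from its toe (203,191) to the black grip (311,190) over the tan block (240,195). Things that could be mistaken:
- **Block:** purple at (226,103) and (362,289), pink at (351,232).
- **Catch:** the wrench at (165,130).
- **Grip:** the screwdriver handle at (316,164).

By the description I choose the tan block, the black grip at (311,190), and the catches at the cover seams.

```bash
cat > h.py <<'E'
import numpy as np, cv2
from station import manip
def ray(c,uv):
    p=cv2.undistortPoints(np.array([[uv]],float),c['intrinsics'],np.array(c['distortion']))[0,0]
    V=np.array(c['view']);R=V[:3,:3];o=-R.T@V[:3,3]
    return o,R.T@np.array([p[0],-p[1],-1])
def plane(c,uv,z):
    o,d=ray(c,uv);return o+d*(z-o[2])/d[2]
def proj(c,P):
    V=np.array(c['view']);q=V[:3,:3]@np.array(P)+V[:3,3]
    return cv2.projectPoints(np.array([[q[0],-q[1],-q[2]]]),np.zeros(3),np.zeros(3),c['intrinsics'],np.array(c['distortion']))[0].ravel()
def tri(c1,u1,c2,u2):
    A=[];b=[]
    for o,d in(ray(c1,u1),ray(c2,u2)):
        d=d/np.linalg.norm(d);M=np.eye(3)-np.outer(d,d);A.append(M);b.append(M@o)
    return np.linalg.lstsq(np.vstack(A),np.hstack(b),rcond=None)[0]
E
python3 - <<'E'
import cv2,numpy as np
a=cv2.imread('pics/top0.png')[145:250,120:220];b=cv2.imread('pics/side0.png')[205:310,165:285]
a=cv2.resize(a,None,fx=5.5,fy=5.5,interpolation=cv2.INTER_CUBIC)[:578]
cv2.imwrite('pics/ca.png',a)
cv2.imwrite('pics/cb.png',cv2.resize(b,None,fx=5.5,fy=5.5,interpolation=cv2.INTER_CUBIC))
print(a.shape)
E
```

```text
(578, 550, 3)
```

View pics/ca.png

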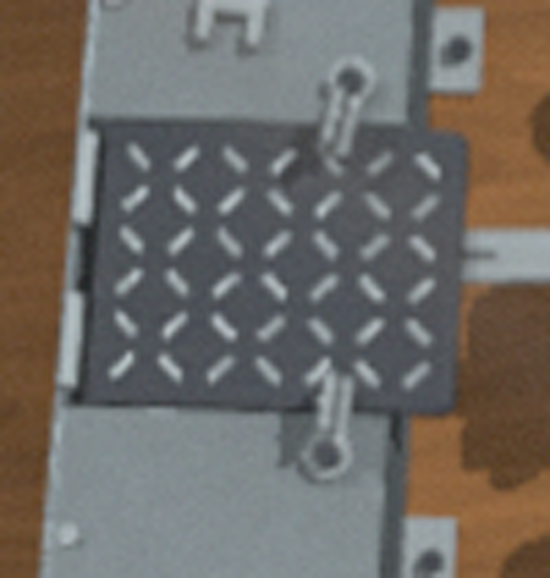

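View pics/cb.png

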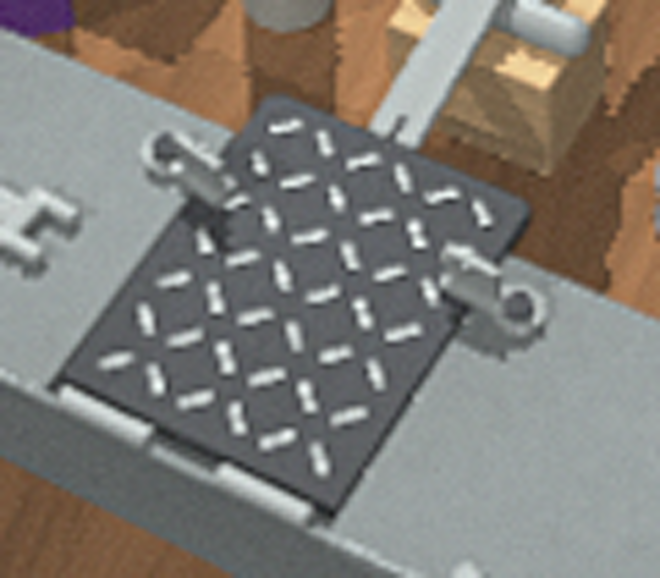

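```bash
python3 - <<'E'
from h import *
t=manip.read_camera('top');s=manip.read_camera('side')
A=lambda x,y:(x/5.5+120-.4,y/5.5+145-.4)
B=lambda x,y:(x/5.5+165-.4,y/5.5+205-.4)
np.set_printoptions(precision=4,suppress=True)
for n,a,b in(('far',(350,82),(165,152)),('near',(326,455),(522,307))):
    print(n,tri(t,A(*a),s,B(*b)),plane(t,A(*a),.100),plane(s,B(*b),.100))
for n,a,z in(('farnose',(338,155),.11),('nearnose',(338,375),.11)): print(n,plane(t,A(*a),z))
for n,a,b in (('edge far',(468,135),(270,97)),('edge near',(452,410),(530,210)),('back near',(75,405),(325,515)),('back far',(100,120),(62,382))): print(n,plane(t,A(*a),.094),plane(s,B(*b),.094))
for n,c in(('top',t),('side',s)):
    g=cv2.cvtColor(c['img'],cv2.COLOR_BGR2HSV)
    m=(c['img'].max(2)<60).astype(np.uint8)
    N,l,st,ce=cv2.connectedComponentsWithStats(m)
    for i in range(1,N):
        if 150<st[i,4]<1500:
            p=np.argwhere(l==i)[:,::-1].astype(np.float32);print(n,st[i],ce[i],cv2.boxPoints(cv2.minAreaRect(p)).round(1).tolist())
E
```

```text
far [0.59   0.1872 0.0952] [0.5866 0.1862 0.1   ] [0.59   0.1901 0.1   ]
near [0.3834 0.2121 0.0997] [0.3827 0.212  0.1   ] [0.384  0.2123 0.1   ]
farnose [0.5435 0.1939 0.11  ]
nearnose [0.4233 0.2014 0.11  ]
edge far [0.5521 0.1244 0.094 ] [0.5563 0.1351 0.094 ]
edge near [0.4015 0.144  0.094 ] [0.4026 0.1538 0.094 ]
back near [0.4231 0.3459 0.094 ] [0.4301 0.3477 0.094 ]
back far [0.58   0.3255 0.094 ] [0.5791 0.3278 0.094 ]
top [ 377    0   73   21 1108] [413.6381   8.1543] [[377.0, 0.0], [449.0, 0.0], [449.0, 20.0], [377.0, 20.0]]
top [288  61  33   7 212] [303.4764  64.1792] [[288.0, 61.0], [320.0, 61.0], [320.0, 67.0], [288.0, 67.0]]
top [  26   69   45   46 1373] [50.7378 88.2731] [[26.0, 69.0], [70.0, 69.0], [70.0, 114.0], [26.0, 114.0]]
top [ 80  86  22  24 162] [85.8889 99.8642] [[71.30000305175781, 96.80000305175781], [84.0, 86.0], [101.0999984741211, 106.0999984741211], [88.4000015258789, 116.9000015258789]]
top [270 100  64  18 741] [301.0999 108.0108] [[269.8999938964844, 116.30000305175781], [270.29998779296875, 99.5999984741211], [333.1000061035156, 101.1999969482421
[... 2070 characters left out ...]
40 269] [402.4535 206.2082] [[397.0, 187.0], [408.0, 187.0], [408.0, 226.0], [397.0, 226.0]]
side [ 37 286  35  19 277] [ 54.8014 295.2383] [[35.79999923706055, 291.8999938964844], [39.20000076293945, 283.70001220703125], [72.4000015258789, 297.6000061035156], [69.0, 305.79998779296875]]
side [ 46 298  38  25 167] [ 65.2934 312.8623] [[45.400001525878906, 311.3999938964844], [82.5999984741211, 297.79998779296875], [88.80000305175781, 314.70001220703125], [51.599998474121094, 328.3999938964844]]
side [  0 307  53  49 947] [ 15.3506 327.3569] [[-15.199999809265137, 326.8999938964844], [33.400001525878906, 294.79998779296875], [52.5, 323.70001220703125], [3.799999952316284, 355.79998779296875]]
```

```bash
python3 -m creep '[[0,0,0.0253,0,0,0,-1],[0,0,0.0253,0,0,0,-1],[0,0,0.0253,0,0,0,-1],[0,0,0.0253,0,0,0,-1],[0,0,0.0253,0,0,0,-1],[0,0,0.0253,0,0,0,-1],[0,0,0.0253,0,0,0,-1],[0,0,0.0253,0,0,0,-1],[0,0,0.0253,0,0,0,-1],[0,0,0.0253,0,0,0,-1]]'
cat >> h.py <<'E'
from scipy.spatial.transform import Rotation as Ro
np.set_printoptions(precision=4,suppress=True)
N=np.array([.3833,.2121,.094]);F=np.array([.5885,.1875,.094])
X=(F-N)/np.linalg.norm(F-N);Y=np.array([X[1],-X[0],0])   # Y: to the front
def go(P):
    s=manip.sense();R=Ro.from_euler('xyz',s['orientation']).as_matrix()
    print('rows of 30mm in tool xyz',R.T@(np.array(P)-s['tcp_pos'])/.03)
E
python3 - <<'E'
from h import *
t=manip.read_camera('top');s=manip.read_camera('side')
go(N+.03*X-.034*Y+[0,0,.06])
e=plane(t,(329.7,190.5),.167);i=plane(t,(292.5,190.5),.143);toe=plane(t,(206,191.4),.09);print(e,i,toe,np.linalg.norm(e-i))
d=(i-e);d/=np.linalg.norm(d);b=(i*.37*0+e+d*.037);print('end',b,proj(s,b),proj(t,b))
d=toe-e;d/=np.linalg.norm(d);print(d,X,Y); E=e+d*.037;E[2]=.159;print(E,proj(s,E))
E
```

```text
time: 1.03
tcp_pos: [0.2501, -0.5727, 0.2311]
orientation: [-3.141, 0.0, -0.121]
contact_force: [-1.0, -0.3, -1.0]
gripper_width: -0.0001
grip_force: 0.0
rows of 30mm in tool xyz [  2.2999 -27.6333   2.5764]
[ 0.4373 -0.229   0.167 ] [ 0.4521 -0.1266  0.143 ] [0.4844 0.1258 0.09  ] 0.10620413299886328
end [ 0.4425 -0.1934  0.1586] [288.8606 141.0082] [316.5991 190.5   ]
[ 0.1286  0.9691 -0.2103] [ 0.9929 -0.119   0.    ] [-0.119  -0.9929  0.    ]
[ 0.4421 -0.1932  0.159 ] [288.96   140.9926]
```

```bash
A='[0,0,0,0.5,-1,0,-1]'; python3 -m creep '[[0,0,0,0.5,-1,0,-1],[0,0,0,0.5,-1,0,-1],[0,0,0,0.5,-1,0,-1],[0,0,0,0.5,-1,0,-1],[0,0,0,0.5,-1,0,-1],[0,0,0,0.5,-1,0,-1],[0,0,0,0.5,-1,0,-1],[0,0,0,0.5,-1,0,-1],[0,0,0,0.5,-1,0,-1],[0,0,0,0.5,-1,0,-1]]'
python3 -m creep '[[0,0,0,0,-1,0,-1],[0,0,0,0,-1,0,-1],[0,0,0,0,-1,0,-1],[0,0,0,0,-1,0,-1],[0,0,0,0,-1,0,-1],[0,0,0,0,-1,0,-1],[0,0,0,0,-1,0,-1],[0,0,0,0,-1,0,-1],[0,0,0,-0.5,-1,0,-1],[0,0,0,-0.5,-1,0,-1]]'
python3 -c "
from h import *
go(N+.03*X-.034*Y+[0,0,.05]);print(manip.sense()['joint_positions'])"
```

```text
time: 1.97
tcp_pos: [0.4351, -0.291, 0.2314]
orientation: [3.141, -0.0, -0.116]
contact_force: [0.3, -1.1, 0.5]
gripper_width: 0.0
grip_force: 0.0
time: 2.8
tcp_pos: [0.4397, 0.0104, 0.2312]
orientation: [-3.142, 0.0, -0.116]
contact_force: [0.5, 1.1, 0.0]
gripper_width: 0.0
grip_force: 0.0
rows of 30mm in tool xyz [-1.639  -7.5898  2.9063]
[ 0.4207 -0.0575 -0.5218  1.8944 -0.0299  1.2972 -1.7788]
```

```bash
python3 -m creep '[[0,0,0,-0.2,-0.95,0,-1],[0,0,0,-0.2,-0.95,0,-1],[0,0,0,-0.2,-0.95,0.2,-1],[0,0,0,-0.2,-0.95,0.4,-1],[0,0,0,-0.2,-0.95,0.4,-1],[0,0,0,-0.2,-0.95,0.4,-1],[0,0,0,-0.2,-0.95,0.4,-1],[0,0,0,-0.2,-0.9,0.4,-1],[0,0,0,0,0,0.4,-1],[0,0,0,0,0,0.3,-1]]'
python3 - <<'E'
from h import *
go(N+.03*X-.034*Y+[0,0,.014]);print(manip.sense()['joint_positions'])
c=manip.read_camera('side');cv2.imwrite('pics/s1.png',cv2.resize(c['img'][180:310,150:310],None,fx=4,fy=4,interpolation=2))
print(proj(c,manip.sense()['tcp_pos']))
E
```

```text
time: 3.63
tcp_pos: [0.4182, 0.2408, 0.1433]
orientation: [-3.141, 0.001, -0.113]
contact_force: [1.2, -1.1, 0.2]
gripper_width: 0.0
grip_force: 0.0
rows of 30mm in tool xyz [-0.0405 -0.0465  1.176 ]
[ 0.1231  0.1651 -0.7895  1.9037  0.1289  1.1249 -2.3995]
[243.3567 256.0472]
```

View pics/s1.png

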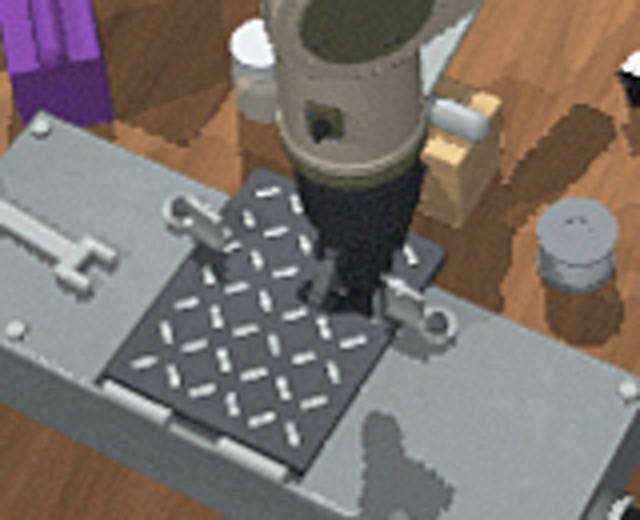

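The side crop shows the shut fingertips at about (350,300) in the crop, on the hinge side of the near catch's fin (410,300), clear of it. Next I descend and swing the near catch.

```bash
python3 -m creep '[[0,0,0,0,0,0.4,-1],[0,0,0,0,0,0.4,-1],[0,0,0,0,0,0.36,-1],[0,0,0,0,0.3,0,-1],[0,0,0,0,0.3,0,-1],[0,0,0,0,0.3,0,-1],[0,0,0,0,0.25,0,-1],[0,0,0,-0.04,0.2,0,-1],[0,0,0,-0.04,0.2,0,-1],[0,0,0,0,0,0,-1]]'
python3 -m creep '[[0,0,0,-0.15,0.18,0,-1],[0,0,0,-0.15,0.18,0,-1],[0,0,0,-0.15,0.18,0,-1],[0,0,0,0,0,0,-1],[0,0,0,0,0,0,-1],[0,0,0,0,0,0,-1],[0,0,0,0,0,0,-1],[0,0,0,0,0,0,-1],[0,0,0,0,0,0,-1],[0,0,0,0,0,0,-1]]'
python3 - <<'E'
from h import *
go(N+.014*X+.028*Y+[0,0,.014])
for n,(a,b,c,d) in dict(side=(205,305,215,315),top=(180,260,140,240)).items():
    c_=manip.read_camera(n);cv2.imwrite(f'pics/{n}2.png',cv2.resize(c_['img'][a:b,c:d],None,fx=4,fy=4,interpolation=2))
E
cd pics; python3 -c "
import cv2,numpy as np
a=cv2.imread('side2.png');b=cv2.imread('top2.png');b=cv2.copyMakeBorder(b,0,80,0,0,0);cv2.imwrite('m2.png',np.hstack([a,b]))"
```

```text
time: 4.52
tcp_pos: [0.4114, 0.1921, 0.1098]
orientation: [3.141, -0.001, -0.12]
contact_force: [0.6, -0.2, -0.5]
gripper_width: 0.0002
grip_force: 0.3
time: 5.35
tcp_pos: [0.3958, 0.1792, 0.1094]
orientation: [3.142, 0.0, -0.118]
contact_force: [-0.2, -0.4, -0.5]
gripper_width: -0.0002
grip_force: 0.0
rows of 30mm in tool xyz [-0.0784 -0.1059  0.0464]
```

View pics/m2.png

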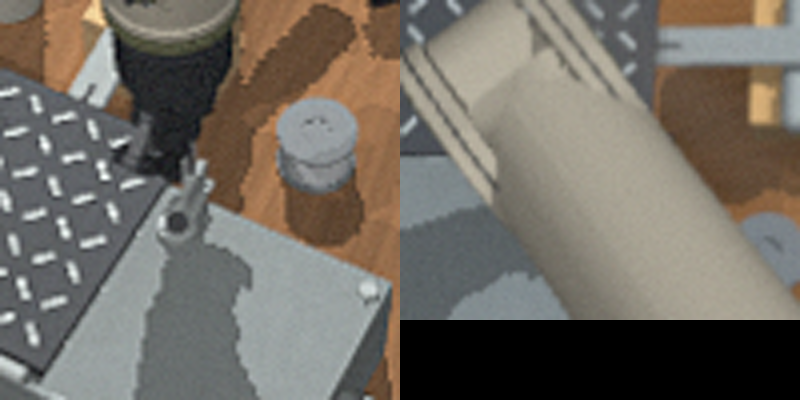

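The left half (side view) shows the near catch turned towards the front: screw at crop (178,222), fin end at (195,160), fingertip beside it. I'll check its angle by projecting the fin end.

```bash
python3 - <<'E'
from h import *
c=manip.read_camera('side')
print(proj(c,N+[0,0,.006]))
for a in(50,60,70,80,90): 
    r=np.radians(a);d=X*np.cos(r)+Y*np.sin(r)
    print(a,(proj(c,N+.041*d+[0,0,.028])-[215,205])*4,(proj(c,N+.042*d+[0,0,.006])-[215,205])*4)
E
```

```text
[259.7708 260.4223]
50 [166.0102 154.0498] [166.5518 170.866 ]
60 [176.4652 152.8823] [177.1207 169.6803]
70 [186.9769 153.2374] [187.7472 170.0435]
80 [197.2441 155.1062] [198.1271 171.9464]
90 [206.9711 158.4387] [207.9616 175.3383]
```

About 80–85° already. I'll nudge it 3 mm more, back off, rise and move to the far catch.

```bash
python3 -m creep '[[0,0,0,-0.1,0.05,0,-1],[0,0,0,0,0,0,-1],[0,0,0,0.3,0,0,-1],[0,0,0,0,0,-0.8,-1],[0,0,0,0,0,-0.8,-1],[0,0,0,0.6,-0.4,0,-1],[0,0,0,0.9,-0.4,0,-1],[0,0,0,0.9,-0.4,0,-1],[0,0,0,0.9,-0.4,0,-1],[0,0,0,0.9,-0.4,0,-1]]'
python3 -m creep '[[0,0,0,0.8,0,0,-1],[0,0,0,0.2,0,0,-1],[0,0,0,0,0,0,-1],[0,0,0,0,0,0,-1],[0,0,0,0,0,0,-1],[0,0,0,0,0,0,-1],[0,0,0,0,0,0,-1],[0,0,0,0,0,0,-1],[0,0,0,0,0,0,-1],[0,0,0,0,0,0,-1]]'
python3 - <<'E'
from h import *
go(F-.03*X-.034*Y+[0,0,.014])
c=manip.read_camera('side');c2=manip.read_camera('top')
a=cv2.resize(c['img'][200:300,170:270],None,fx=4,fy=4,interpolation=2);b=cv2.resize(c2['img'][150:250,140:240],None,fx=4,fy=4,interpolation=2)
cv2.imwrite('pics/m3.png',np.hstack([a,b]))
E
```

```text
time: 6.33
tcp_pos: [0.5359, 0.2212, 0.1569]
orientation: [3.141, -0.0, -0.12]
contact_force: [0.6, 0.7, 1.4]
gripper_width: -0.0003
grip_force: 0.0
time: 7.17
tcp_pos: [0.5636, 0.2181, 0.1577]
orientation: [3.141, -0.0, -0.118]
contact_force: [0.8, 1.1, -0.6]
gripper_width: -0.0002
grip_force: 0.0
rows of 30mm in tool xyz [-0.0542 -0.221   1.6565]
```

View pics/m3.png

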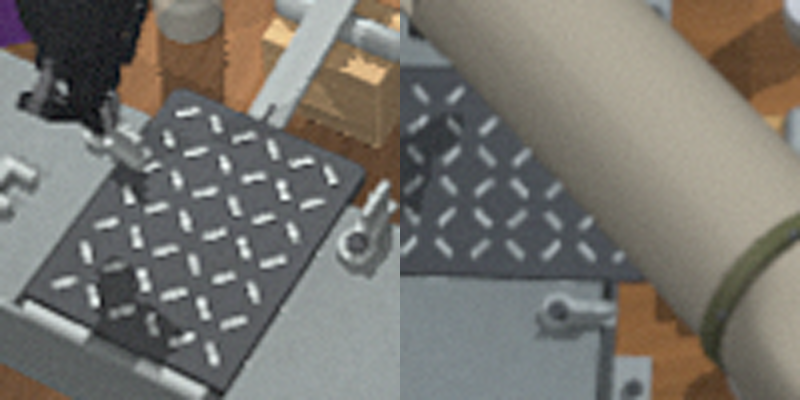

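The near catch now points straight to the front: screw at (560,312) and nose at (610,315) in the right half. The far catch is still across the seam, so I push it next, mirrored.

```bash
python3 -m creep '[[0,0,0,-0.05,-0.22,0.2,-1],[0,0,0,0,0,0.5,-1],[0,0,0,0,0,0.5,-1],[0,0,0,0,0,0.45,-1],[0,0,0,0,0.3,0,-1],[0,0,0,0,0.3,0,-1],[0,0,0,0,0.3,0,-1],[0,0,0,0,0.25,0,-1],[0,0,0,0.04,0.2,0,-1],[0,0,0,0.04,0.2,0,-1]]'
python3 -m creep '[[0,0,0,0,0,0,-1],[0,0,0,0.15,0.18,0,-1],[0,0,0,0.15,0.18,0,-1],[0,0,0,0.15,0.18,0,-1],[0,0,0,0.1,0.05,0,-1],[0,0,0,0,0,0,-1],[0,0,0,0,0,0,-1],[0,0,0,0,0,0,-1],[0,0,0,0,0,0,-1],[0,0,0,0,0,0,-1]]'
python3 -m creep '[[0,0,0,-0.3,0,0,-1],[0,0,0,0,0,-0.8,-1],[0,0,0,0,0,-0.8,-1],[0,0,0,0,0,-1,-1],[0,0,0,0,0,-1,-1],[0,0,0,-0.5,0,-0.5,-1],[0,0,0,-0.9,0,0,-1],[0,0,0,-0.9,0,0,-1],[0,0,0,-0.9,0,0,-1],[0,0,0,0,0,0,-1]]'
python3 - <<'E'
from h import *
go([.4423,-.193,.19])
c=manip.read_camera('side');c2=manip.read_camera('top')
a=cv2.resize(c['img'][200:300,170:270],None,fx=4,fy=4,interpolation=2);b=cv2.resize(c2['img'][150:250,140:240],None,fx=4,fy=4,interpolation=2)
cv2.imwrite('pics/m4.png',np.hstack([a,b]))
for g in(70,80,90):
    r=np.radians(g);d=-X*np.cos(r)+Y*np.sin(r);print((proj(c,F+.041*d+[0,0,.028])-[170,200])*4)
E
```

```text
time: 8.1
tcp_pos: [0.5603, 0.1776, 0.1089]
orientation: [-3.141, -0.001, -0.119]
contact_force: [-0.6, 2.2, -0.5]
gripper_width: 0.0002
grip_force: 1.1
time: 8.93
tcp_pos: [0.5735, 0.1581, 0.1076]
orientation: [3.14, 0.002, -0.118]
contact_force: [-5.3, 0.5, 2.8]
gripper_width: -0.0001
grip_force: 3.0
time: 9.77
tcp_pos: [0.4662, 0.1722, 0.2313]
orientation: [3.14, -0.001, -0.115]
contact_force: [0.7, -1.0, -0.3]
gripper_width: 0.0002
grip_force: 0.0
rows of 30mm in tool xyz [ 0.6097 12.1803  1.4016]
[144.2438  76.687 ]
[137.4097  71.2589]
[129.4279  66.9664]
```

View pics/m4.png

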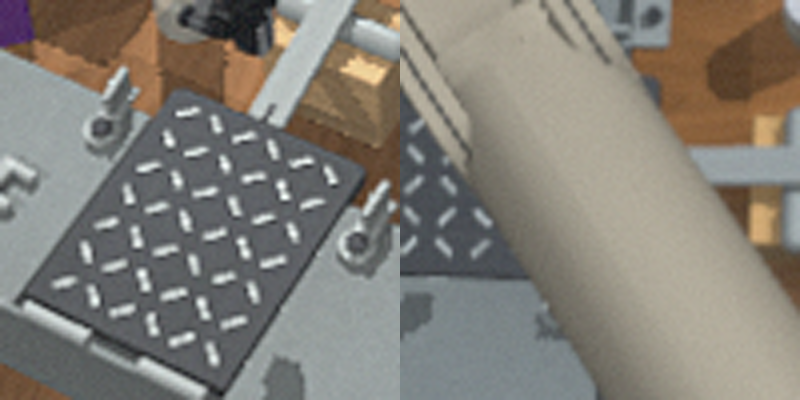

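Both catches now stand parallel, pointing to the front, with fins at (118,90) and (375,205) in the left half. On to the bar's grip.

```bash
python3 -m creep '[[0,0,0,0,1,0,-1],[0,0,0,0,1,0,-1],[0,0,0,0,1,0,-1],[0,0,0,0,1,0,-1],[0,0,0,0,1,0,-1],[0,0,0,0,1,0,-1],[0,0,0,0.1,1,0,-1],[0,0,0,0.1,1,0,-1],[0,0,0,0.2,1,0,-1],[0,0,0,0.2,1,0,-1]]'
python3 -m creep '[[0,0,0,0,1,0,-1],[0,0,0,0,0.8,0,-1],[0,0,0,0,0.4,0.3,-1],[0,0,0,0,0,0.4,-1],[0,0,0,0,0,0.3,-1],[0,0,0,0,0,0.3,-1],[0,0,0,0,0,0,-1],[0,0,0,0,0,0,-1],[0,0,0,0,0,0,-1],[0,0,0,0,0,0,-1]]'
python3 - <<'E'
from h import *
go([.4423,-.193,.159])
c=manip.read_camera('side');c2=manip.read_camera('top')
a=cv2.resize(c['img'][90:190,230:330],None,fx=4,fy=4,interpolation=2);b=cv2.resize(c2['img'][150:250,250:350],None,fx=4,fy=4,interpolation=2)
cv2.imwrite('pics/m5.png',np.hstack([a,b]))
E
```

```text
time: 10.7
tcp_pos: [0.4526, -0.1315, 0.231]
orientation: [3.141, -0.001, -0.119]
contact_force: [0.5, -0.2, 0.2]
gripper_width: -0.0001
grip_force: 0.0
time: 11.53
tcp_pos: [0.4451, -0.1942, 0.1927]
orientation: [3.141, -0.001, -0.117]
contact_force: [-0.2, -0.2, 0.2]
gripper_width: -0.0002
grip_force: 0.0
rows of 30mm in tool xyz [-0.0982 -0.0284  1.122 ]
```

View pics/m5.png

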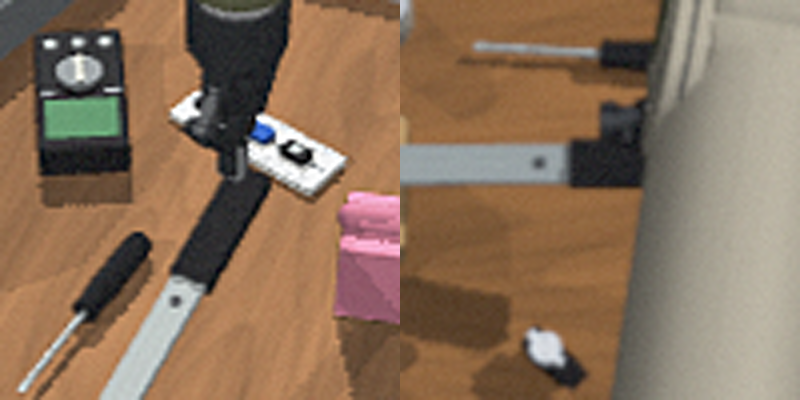

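The fingertip (crop 235,165) stands above the outer half of the black grip (grip from 190,280 to 262,180); nothing else is near it. I press down along the arc.

```bash
python3 -m creep '[[0,0,0,-0.1,-0.03,0.3,-1],[0,0,0,0,0,0.3,-1],[0,0,0,0,0,0.2,-1],[0,0,0,0,0,0.1,-1],[0,0,0,0,0,0.1,-1],[0,0,0,0,0,0.1,-1],[0,0,0,0,0,0.1,-1],[0,0,0,0,0,0,-1],[0,0,0,0,0,0,-1],[0,0,0,0,0,0,-1]]'
python3 -m creep '[[0,0,0,0,0.03,0.12,-1],[0,0,0,0,0.02,0.12,-1],[0,0,0,0,0.02,0.12,-1],[0,0,0,0,0.02,0.12,-1],[0,0,0,0,0.02,0.12,-1],[0,0,0,0,0.02,0.12,-1],[0,0,0,0,0.02,0.12,-1],[0,0,0,0,0.02,0.12,-1],[0,0,0,0,0,0,-1],[0,0,0,0,0,0,-1]]'
python3 - <<'E'
from h import *
print(manip.sense()['contact_force'])
c=manip.read_camera('side');c2=manip.read_camera('top')
a=cv2.resize(c['img'][90:290,170:320],None,fx=3,fy=3,interpolation=2)
cv2.imwrite('pics/m6.png',a)
cv2.imwrite('pics/side6.png',c['img']);cv2.imwrite('pics/top6.png',c2['img'])
E
```

```text
time: 12.47
tcp_pos: [0.4421, -0.1939, 0.157]
orientation: [3.14, -0.001, -0.119]
contact_force: [-3.7, -0.4, 8.7]
gripper_width: 0.0
grip_force: 4.2
time: 13.3
tcp_pos: [0.442, -0.1997, 0.1283]
orientation: [3.14, -0.002, -0.119]
contact_force: [-1.2, -3.6, 8.3]
gripper_width: -0.0003
grip_force: 4.0
[-1.1747 -3.6117  8.3124]
```

View pics/m6.png

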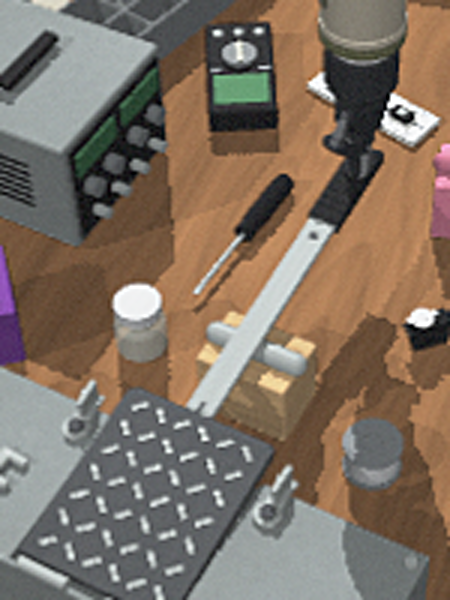

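Cover lifting with 8 N, bar and block in place, catches clear. I continue to 75 mm.

```bash
python3 -m creep '[[0,0,0,0,0.03,0.16,-1],[0,0,0,0,0.02,0.2,-1],[0,0,0,0,0.02,0.2,-1],[0,0,0,0,0.02,0.2,-1],[0,0,0,0,0.01,0.2,-1],[0,0,0,0,0,0.2,-1],[0,0,0,0,0,0.18,-1],[0,0,0,0,0,0.14,-1],[0,0,0,0,0,0,-1],[0,0,0,0,0,0,-1]]'
python3 - <<'E'
from h import *
c=manip.read_camera('side');c2=manip.read_camera('top')
a=cv2.resize(c['img'][180:300,160:290],None,fx=4,fy=4,interpolation=2)
cv2.imwrite('pics/m7.png',a);cv2.imwrite('pics/side7.png',c['img'])
# predicted front cover corners for rises; cover top front edge, hinge 205mm behind
M=(N+F)/2; M0=M.copy()
o=cv2.imread('pics/side0.png')
for n,u in(('far',.078),('near',-.078)):
  for a_ in(.15,.2,.25):
    # front top corner from v_front; hinge at v_front-.205
    vf=.061
    P=M+u*X+(vf-.205*(1-np.cos(a_)))*Y;P[2]=.094+.205*np.sin(a_)
    print(n,a_,(proj(c,P)-[160,180])*4)
  P=M+u*X+.061*Y;P[2]=.094;print('shut',proj(c,P), proj(c2,P))
E
```

```text
time: 14.23
tcp_pos: [0.4424, -0.2017, 0.0841]
orientation: [3.141, -0.003, -0.118]
contact_force: [0.1, -0.2, 10.4]
gripper_width: -0.0
grip_force: 5.1
far 0.15 [212.4118 140.1254]
far 0.2 [209.7404 133.219 ]
far 0.25 [206.6729 126.8163]
shut [214.5185 220.9078] [202.762  168.0483]
near 0.15 [406.1596 223.0323]
near 0.2 [404.6599 216.4197]
near 0.25 [402.7935 210.3456]
shut [262.1256 241.4655] [200.2541 219.3781]
```

View pics/m7.png

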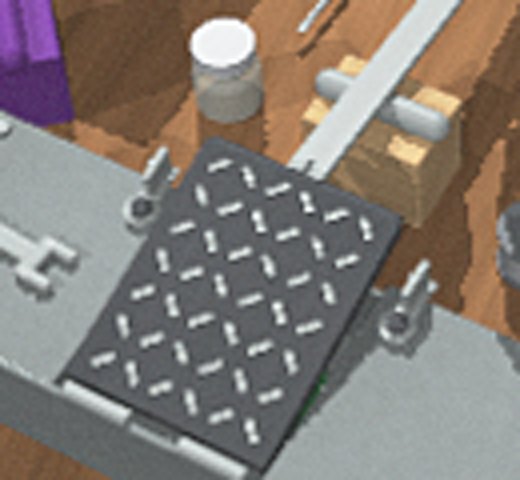

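The picture shows the cover raised. Its front corners are at about (208,137) and (403,219), within a few pixels of where they should be at 0.20 rad. The tip sits 75 mm down, holding 10 N. The bar is on the rod, the block is in place, and both catches are clear. Handing in.

```bash
python3 -c "
from station import manip
print(manip.sense()['time'],manip.sense()['tcp_pos'],manip.finish_job())"
```

```text
the job is handed in; nothing more can be done
14.3333 [ 0.44239538 -0.20169044  0.08423452] None
```

I swung both catches a quarter turn clear, pressed the grip down about 75 mm so the cover's edge is up about 40 mm by the camera, and handed the job in at 14.3 s with the arm still holding it there; the judge's result wasn't shown.

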